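# Find and seat the loose key cap on the laser's keypad

## Task

One of the six key caps on the laser's keypad has not gone home on its stem. Feel the keys with light presses near an edge until you find the cap that rocks, then press that cap firmly at its middle until it is fully home, and let it spring back. The keypad is live, so never push a sound key right down, do not pull at the caps, and leave the things lying round the keypad where they are.

Things in the scene. Friction and masses are not known exactly. Their poses are not given: they have to be found in the camera images.
- keypad: the laser's keypad: grey box fixed to the desk, 150 mm (x, away from the side of its user) by 206 mm (y, to the user's left), dark bezel 32 mm above the desk; origin at the centre of its underside. Six like square white key caps, 46 mm wide, 60 mm from centre to centre, in two rows of three (along y). Cap tops: flat window 40 mm square, sunk 1.5 mm in a rim 3 mm wide
- key_1 (a point): place of the left key of the far row (as the user stands): a point fixed to the keypad on that key's centre line, 42 mm above the desk; axes as the keypad's. It does not tell which key is loose. Windows of sound keys lie 0 to 3 mm above these points (springs settled unequally; keys change places from run to run), that of the loose cap 3 mm above until home, then 0.
- key_2 (a point): place of the middle key of the far row (as the user stands): a point fixed to the keypad on that key's centre line, 42 mm above the desk; axes as the keypad's. It does not tell which key is loose. Caps stand 14 mm apart.
- key_3 (a point): place of the right key of the far row (as the user stands): a point fixed to the keypad on that key's centre line, 42 mm above the desk; axes as the keypad's. It does not tell which key is loose. Caps stand 14 mm apart.
- key_4 (a point): place of the left key of the near row (as the user stands): a point fixed to the keypad on that key's centre line, 42 mm above the desk; axes as the keypad's. It does not tell which key is loose. Caps stand 14 mm apart.
- key_5 (a point): place of the middle key of the near row (as the user stands): a point fixed to the keypad on that key's centre line, 42 mm above the desk; axes as the keypad's. It does not tell which key is loose. Caps stand 14 mm apart.
- key_6 (a point): place of the right key of the near row (as the user stands): a point fixed to the keypad on that key's centre line, 42 mm above the desk; axes as the keypad's. It does not tell which key is loose. Caps stand 14 mm apart.
- sound_a (a joint): how far one of the five sound keys is pressed, m: 0 at rest, 0.004 right down; it does not tell which of the six places the key has. It goes straight down without tilting wherever it is pressed: 2.5 N to start, 2.5 N more for each mm (6 N for 1.4 mm); at 3.6 mm (11.5 N) it starts a job. It springs back when let go.
- sound_b (a joint): how far one of the five sound keys is pressed, m: 0 at rest, 0.004 right down; it does not tell which of the six places the key has. It goes straight down without tilting wherever it is pressed: 2.5 N to start, 2.5 N more for each mm (6 N for 1.4 mm); at 3.6 mm (11.5 N) it starts a job. It springs back when let go.
- sound_c (a joint): how far one of the five sound keys is pressed, m: 0 at rest, 0.004 right down; it does not tell which of the six places the key has. It goes straight down without tilting wherever it is pressed: 2.5 N to start, 2.5 N more for each mm (6 N for 1.4 mm); at 3.6 mm (11.5 N) it starts a job. It springs back when let go.
- sound_d (a joint): how far one of the five sound keys is pressed, m: 0 at rest, 0.004 right down; it does not tell which of the six places the key has. It goes straight down without tilting wherever it is pressed: 2.5 N to start, 2.5 N more for each mm (6 N for 1.4 mm); at 3.6 mm (11.5 N) it starts a job. It springs back when let go.
- sound_e (a joint): how far one of the five sound keys is pressed, m: 0 at rest, 0.004 right down; it does not tell which of the six places the key has. It goes straight down without tilting wherever it is pressed: 2.5 N to start, 2.5 N more for each mm (6 N for 1.4 mm); at 3.6 mm (11.5 N) it starts a job. It springs back when let go.
- loose (a joint): how far the plunger under the loose cap is pressed, m: 0 at rest, 0.004 right down; same spring as the sound keys (12.5 N right down)
- seat (a joint): how far the loose cap has been pushed on to its stem, m: 0 at the start, 0.003 fully home, negative if pulled off. The stem is a tight fit: with its plunger right down, it takes a steady 14 N at the middle of the cap to slide it on, and it stays; 18 to 21 N make sure. Pressing on the rim only tilts it.
- rock_x (a joint): tilt of the loose cap about the keypad's x axis (when pressed near its left or right rim), rad: 0 level. While loose, under 1 N on the rim tilts it up to about 0.15, which drops that edge by about 3 mm and raises the opposite one; it levels itself when let go. Once home it cannot tilt.
- rock_y (a joint): tilt of the loose cap about the keypad's y axis (when pressed near its far or near rim), rad: 0 level. While loose, under 1 N on the rim tilts it up to about 0.15, which drops that edge by about 3 mm and raises the opposite one; it levels itself when let go. Once home it cannot tilt.
- steel_pin: bare steel dowel pin, 8 mm thick, 58 mm long, lying; its origin is under its middle. Loose bystander beside the keypad, to be left alone.
- screwdriver: red-handled screwdriver, 151 mm long, lying; its origin is under its middle. Loose bystander beside the keypad, to be left alone.
- spacer: white spacer block with a small hole, 25x40x40 mm; its origin is at the centre of its underside. Loose bystander beside the keypad, to be left alone.
- tape_roll: roll of black tape lying flat, 53 mm across, 19 mm high; its origin is at the centre of its underside. Loose bystander beside the keypad, to be left alone.
- hex_key: dark L-shaped hex key, 33x93x5 mm, lying; its origin is under its middle. Loose bystander beside the keypad, to be left alone.
- usb: black USB stick, 17x48x8 mm, lying; its origin is under its middle. Loose bystander beside the keypad, to be left alone.

How it is judged:
On the way, in this order (a step that is already met when the one before it is completed fails the run):
1. the loose cap is rocked by a press near its edge ((value of joint any of rock_x, rock_y above 0.07 rad or value of joint any of rock_x, rock_y below -0.07 rad) and value of joint seat below 0.0015 m), for 0.05 s.
2. the loose cap is pressed home on its stem (value of joint seat above 0.0024 m), for 0.1 s.
At the end, for the whole second after the job is handed in: the loose cap is home on its stem (at least 2.4 of 3 mm), level within 0.04 rad, and all six keys have sprung back to within 1 mm of rest (value of joint seat above 0.0024 m and value of joint rock_x between -0.04 and 0.04 rad and value of joint rock_y between -0.04 and 0.04 rad and value of joint each of sound_a, sound_b, sound_c, sound_d, sound_e, loose below 0.001 m); the robot touches nothing.
It fails at once if a sound key was pressed right down (3.6 mm or more) and started a job (value of joint any of sound_a, sound_b, sound_c, sound_d, sound_e above 0.0036 m).
It fails at once if the loose cap was pulled up off its stem by more than 2 mm (value of joint seat below -0.002 m).
It fails at once if a bystander was moved or lifted by more than 15 mm (distance of any of steel_pin, screwdriver, spacer, tape_roll, hex_key, usb from where it was at the start of the episode above 0.015 m).
It also fails if it takes over 61 s, if anything falls off the work surface, if the arm or the gripper's body presses on something with over 40 N, if the wrist force passes 120 N, or if a joint passes its speed limit or range.

## Robot

A 7-joint arm with a two-finger parallel gripper is mounted at the origin on a cart in front of the work surface, level with it; the furniture and walls round the work are solid. World frame = base frame: x ahead of the robot, y to its left, z up, the work surface at z = 0. Lengths are in m, angles in rad, forces in N, time in s.
With the tool pointing down it reaches from about 0.4 to 0.85 m from the base axis. Payload 4.5 kg.
Tool frame: the origin (TCP) lies on the mounting face of the last link; the fingertips stand 166 mm ahead of it and the grasp point (between the pads) lies 147 mm ahead of it; z points along the fingers, y is the line along which they close (so a half turn about z gives the same grasp; the last joint's range is limited). The gripper opens to 88 mm and grips with 3 to 60 N. Pads are 18 mm wide; open, the fingers measure 123 mm over their backs; the gripper's body (75 mm by 187 mm) begins 45 mm behind the grasp point.
Start: joints at [1.178, 0.689, -0.195, 1.565, 0.157, 0.902, -0.215], TCP at [0.259, -0.569, 0.405] pointing down, gripper open.
Joint ranges: [-3.01, 3.01], [-0.46, 2.08], [-1.47, 1.51], [0.13, 2.56], [-1, 4.14], [0.04, 2.09], [-2.66, 2.66]. Speed limits (rad/s): [2.57, 2.57, 3.14, 3.14, 3.14, 3.14, 3.14].

## Interface

Orientations are given as a unit quaternion [x, y, z, w].
In Python, from plant import r, snapshot gives the robot as it stands. The module is installed in compiled form; this text tells all that it offers.
- The arm moves only by the tool move_arm, never from a script. Its argument "rows" is a list of rows, each a list of 5 numbers: the shift along the tool's x, y, z in m, then the turn about the tool's z in rad, then the finger opening in m, from 0 to 0.0881. In form: [[dx, dy, dz, spin, claw], ...]. A call has 1 to 10 rows; each row shifts and turns the commanded pose from where the row before left it, along the tool's axes as they then stand; what a row does not reach is not made up. A row lasts 1/12 s, in which the tool goes at most 41.7 mm and 7.16 degrees, less where a joint would pass 70% of its speed; a pose out of reach is approached as far as the arm can. A call with a gripper value outside its range is refused whole. The fingers move at their own pace and stop on an object; "newtons" is the grip in N (left out, the last holds). Time passes only in rows, so rows that do not move let the fingers close. It gives the time, the measured TCP pose, the force, the opening and the grip force at its end, in the units of the state.
- r.get_state(): the state, without advancing time (a new reading comes with each control period).
- snapshot(name): name is "scene" or "top" or "wrist"; returns a dict with "color" (480x640x3 uint8, red, green, blue), "depth" (480x640 float32, m along the optical axis (not along the pixel's ray), 0 where there is no reading), "mtx" (3x3 intrinsics, pixels), "eye" and "orientation" of the camera in the world. Camera axes: x right, y up, looking along -z (the intrinsics and any distortion apply to the point x, -y, -z); pixel columns grow to the right and rows downward; lengths in m; the calibration is good to about 2 mm. A picture is of the moment at which its call begins.
- r.finish_job(): hands the job in; it is judged then, once.
The state is a dict: "clock": time; "q": joint angles; "qd": joint speeds; "joint_torque": joint torques, N m; "tool_pos": TCP position; "eef_rot": TCP orientation; "contact_force": force on the tool from outside, world axes, zero at the start; "moment": the same for the moment, N m; "opening": opening from 0.0 (shut) to 1.0 (fully open); "finger_force": force on a finger pad.
Only numpy, scipy, OpenCV 4.12 (cv2) and the standard library are available. Lean on these libraries where they do the work, as an engineer would, in place of code of your own. Each camera call takes 0.05 s, during which the arm holds its last target. There are 200 camera calls.

## Working session

There is one attempt and no reset: what is moved stays moved. The work goes in short steps, Python scripts to look and compute and a tool call to move; the robot and the scene stay as the last step left them, time stands still between calls to the robot, and variables do not carry over. Pictures are saved under pics/ and viewed, at most 10 in all, crops included, and the job is handed in when it is done.

Besides the shell and the picture viewer there is one more tool, called after "Call:" as name(argument=value, ...) on one line, values as JSON. move_arm: Moves the arm, as the interface text tells. Its arguments: {"type":"object","properties":{"rows":{"type":"array"},"newtons":{"type":"number"}},"required":["rows"]}

```bash
mkdir -p pics; cat > h.py <<'E'
import numpy as np, cv2
from scipy.spatial.transform import Rotation as R
from plant import r, snapshot
def pts(s):
    """world xyz for each pixel"""
    h,w=s["depth"].shape; K=np.array(s["mtx"]); d=s["depth"]
    u,v=np.meshgrid(np.arange(w),np.arange(h))
    c=np.stack([(u-K[0,2])/K[0,0]*d,-(v-K[1,2])/K[1,1]*d,-d],-1)
    return c@R.from_quat(s["orientation"]).as_matrix().T+np.array(s["eye"])
E
python3 - <<'E'
from h import *
s=snapshot("top"); np.savez("top.npz",**s)
cv2.imwrite("pics/top.png",s["color"][:,:,::-1])
print(s["eye"],s["orientation"],s["mtx"])
st=r.get_state(); print(st)
E
```

```text
[ 0.39573505 -0.27067488  0.91627354] [-0.04870856  0.05481002  0.71435386 -0.6959324 ] [[493.45504988   0.         325.15086154]
 [  0.         493.45504988 234.91049575]
 [  0.           0.           1.        ]]
{'clock': 0.05, 'q': array([ 1.17780182,  0.68997549, -0.19448191,  1.56631758,  0.15729729,
        0.9025393 , -0.21511573]), 'qd': array([ 4.63043036e-05, -1.55420338e-03,  1.00424900e-03, -7.31741185e-04,
       -1.17086014e-03, -5.55859022e-04, -6.50420852e-04]), 'joint_torque': array([-2.48461089e-03, -5.29009688e+01, -1.27249595e+00, -1.54032075e+01,
       -5.24981820e-02,  1.63609326e-03, -1.45221725e-05]), 'tool_pos': array([ 0.25854789, -0.56865671,  0.40392131]), 'eef_rot': array([ 9.77312534e-01,  2.11800270e-01, -2.72511164e-04, -8.84180591e-04]), 'contact_force': array([ 0.95023558, -0.632174  ,  0.01268516]), 'moment': array([ 0.00831198, -0.00600553, -0.05232304]), 'finger_force': 0.0, 'opening': 0.9995322849781347}
```

View pics/top.png

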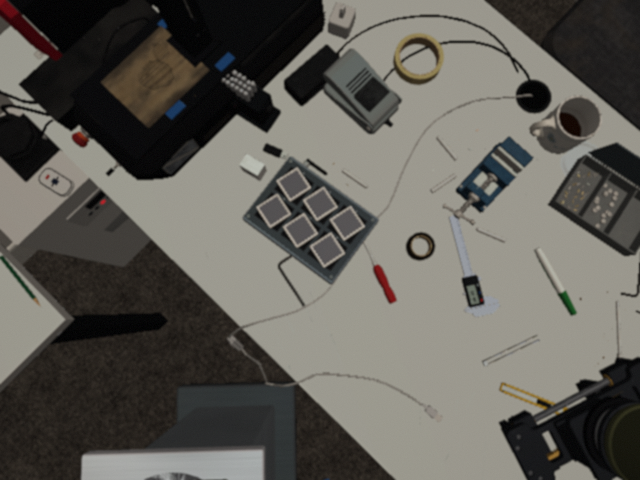

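The keypad is centred at about (311,219). The cap centres are near (294,183), (320,203), (347,222) and (274,210), (300,230), (326,249). Next I'll enlarge the view and measure.

```bash
python3 - <<'E'
from h import *
s=dict(np.load("top.npz")); P=pts(s)
c=s["color"][145:315,225:405,::-1]
cv2.imwrite("pics/crop.png",cv2.resize(c,None,fx=4,fy=3.5,interpolation=cv2.INTER_CUBIC) if 0 else cv2.resize(c,None,fx=3.5,fy=3.5,interpolation=cv2.INTER_CUBIC))
for u,v in [(294,183),(320,203),(347,222),(274,210),(300,230),(326,249),(405,150),(251,215),(337,280),(290,158),(376,213)]:
    print(u,v,np.median(P[v-2:v+3,u-2:u+3].reshape(-1,3),axis=0).round(4))
E
```

```text
294 183 [ 0.6208 -0.226   0.0458]
320 203 [ 0.5827 -0.2722  0.044 ]
347 222 [ 0.5466 -0.3197  0.0452]
274 210 [ 0.5722 -0.1891  0.0437]
300 230 [ 0.5347 -0.2352  0.0428]
326 249 [ 0.4989 -0.2807  0.0457]
405 150 [ 6.926e-01 -4.386e-01  4.000e-04]
251 215 [ 0.5659 -0.1461  0.032 ]
337 280 [ 0.4458 -0.3     0.0013]
290 158 [ 0.6719 -0.2189  0.0311]
376 213 [ 0.5704 -0.3775  0.0006]
```

View pics/crop.png

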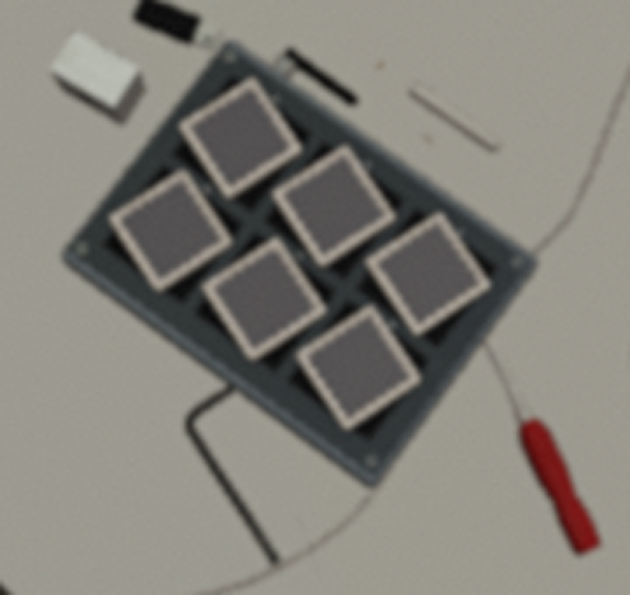

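```bash
python3 - <<'E'
from h import *
s=dict(np.load("top.npz")); P=pts(s)
C=np.array([(294,183),(320,203),(347,222),(274,210),(300,230),(326,249)])
W=[]
for u,v in C:
    m=P[v-6:v+7,u-6:u+7].reshape(-1,3); z=m[:,2]; print(z.mean().round(5),np.median(z).round(5),z.std().round(5))
# refine centres from rim: bright pixels in cap height near each centre
g=s["color"].min(2)
for u,v in C:
    uu,vv=np.meshgrid(range(u-22,u+23),range(v-22,v+23)); p=P[vv,uu]
    near=np.hypot(*(p[...,:2]-P[v-1:v+2,u-1:u+2].reshape(-1,3)[:,:2].mean(0)).transpose(2,0,1))<.036
    m=((p[...,2]>.040)&near).astype(np.uint8)
    q=p[m>0]; rc=cv2.minAreaRect((q[:,:2]*1000).astype(np.float32)); print(len(q),np.round(rc[0],1),np.round(rc[1],1),round(rc[2],1)); W.append(rc[0])
W=np.array(W); c=W.mean(0)
G=np.array([(30,60),(30,0),(30,-60),(-30,60),(-30,0),(-30,-60)])
# similarity fit
z=W@[1,1j]-c@[1,1j]; gz=G@[1,1j]; k=(gz.conj()@z)/(gz.conj()@gz); print("centre",c,"scale",abs(k),"yaw",np.angle(k)," res",np.abs(z-k*gz).round(1))
print("keys",[(round((x:=c@[1,1j]+k/abs(k)*g0).real,1),round(x.imag,1)) for g0 in gz])
d=np.hypot(*(P[...,:2]-c/1000).transpose(2,0,1)); t=(P[...,2]>.08)&(s["depth"]>0)
i=np.argsort(np.where(t,d,9),axis=None)[:400:80]; print(P.reshape(-1,3)[i].round(3))
E
```

```text
0.05611 0.04587 0.09414
0.04408 0.04413 0.00154
0.04525 0.04527 0.0017
0.05386 0.04358 0.09439
0.04269 0.04278 0.00153
0.04568 0.04566 0.00147
659 [ 611.5 -223.5] [58.3 57.5] 31.8
679 [ 581.7 -272.1] [62.1 61.5] 85.2
683 [ 548.1 -311.3] [58.9 58.5] 32.1
669 [ 570.6 -197.5] [59.7 59.2] 32.5
664 [ 535.7 -235.2] [61.1 60.3] 87.5
695 [ 507.5 -283.9] [60. 57.] 32.2
centre [ 559.17903137 -253.9163386 ] scale 0.8891553601271043 yaw -0.6247998196698883  res [2.8 2.8 2.1 3.  3.6 2.6]
keys [(np.float64(618.6), np.float64(-222.8)), (np.float64(583.5), np.float64(-271.5)), (np.float64(548.4), np.float64(-320.1)), (np.float64(569.9), np.float64(-187.7)), (np.float64(534.8), np.float64(-236.4)), (np.float64(499.8), np.float64(-285.0))]
[[ 0.749 -0.158  0.082]
 [ 0.775 -0.158  0.095]
 [ 0.782 -0.159  0.101]
 [ 0.746 -0.095  0.081]
 [ 0.721 -0.068  0.084]]
```

```bash
python3 - <<'E'
from h import *
s=dict(np.load("top.npz")); K=s["mtx"]; Rm=R.from_quat(s["orientation"]).as_matrix(); e=s["eye"]
cr=np.array([(241,137),(335,204.5),(428.8,273.3),(171,229.5),(264.5,299),(359.5,367)])
uv=(cr+.5)/3.5-.5+[225,145]
d=np.c_[(uv[:,0]-K[0,2])/K[0,0],-(uv[:,1]-K[1,2])/K[1,1],-np.ones(6)]@Rm.T
W=(e+d*((.0457-e[2])/d[:,2])[:,None])[:,:2]*1000
G=np.array([(30,60),(30,0),(30,-60),(-30,60),(-30,0),(-30,-60)])
c=W.mean(0); z=(W-c)@[1,1j]; gz=G@[1,1j]; k=(gz.conj()@z)/(gz.conj()@gz)
print("centre",c,"scale",abs(k),"yaw",np.angle(k),"res",np.abs(z-k*gz).round(1))
ky=np.angle(k); X=np.array([np.cos(ky),np.sin(ky)]);Y=np.array([-X[1],X[0]])
st=r.get_state(); T=R.from_quat(st["eef_rot"]).as_matrix(); a=np.arctan2(T[1,0],T[0,0])
print("tool x yaw",a,"spin",-(ky+np.pi/2-a))
rel=c/1000-st["tool_pos"][:2]
for i,g in enumerate(G): 
  w=c+g[0]*X+g[1]*Y; v=w/1000-st["tool_pos"][:2]; print(i+1,w.round(1),"dx",round(v@Y,4),"dy",round(v@X,4))
E
```

```text
centre [ 558.27068559 -254.18051491] scale 1.0019964775803576 yaw -0.6600893484792568 res [0.2 0.3 0.2 0.2 0.5 0.2]
tool x yaw 0.4268336398947444 spin -0.48387333842089536
1 [ 618.8 -225.2] dx 0.4922 dy 0.0739
2 [ 582.  -272.6] dx 0.4322 dy 0.0739
3 [ 545.2 -320. ] dx 0.3722 dy 0.0739
4 [ 571.4 -188.4] dx 0.4922 dy 0.0139
5 [ 534.6 -235.8] dx 0.4322 dy 0.0139
6 [ 497.8 -283.2] dx 0.3722 dy 0.0139
```

Call:
move_arm(rows=[[0,0,0,-0.12,0],[0,0,0,-0.12,0],[0,0,0,-0.12,0],[0,0,0,-0.124,0],[0.035,0.002,0,0,0],[0.035,0.002,0,0,0],[0.035,0.002,0,0,0],[0.035,0.002,0,0,0],[0.035,0.002,0,0,0],[0.035,0.002,0,0,0]], newtons=20)

```text
clock: 0.88
tool_pos: [0.3976, -0.4089, 0.4043]
eef_rot: [0.898, 0.44, -0.0, -0.001]
contact_force: [0.7, -0.6, -0.6]
opening: 0.27
finger_force: 0.0
```

Call:
move_arm(rows=[[0.035,0.002,0,0,0],[0.035,0,0,0,0],[0.035,0,0,0,0],[0.035,0,0.02,0,0],[0.003,0,0.03,0,0],[0,0,0.03,0,0],[0,0,0.03,0,0],[0,0,0.03,0,0],[0,0,0.02,0,0],[0,0,0,0,0]])

```text
clock: 1.72
tool_pos: [0.4845, -0.2977, 0.2405]
eef_rot: [0.898, 0.44, -0.003, -0.003]
contact_force: [-0.3, 0.6, -0.5]
opening: 0.005
finger_force: 0.0
```

```bash
cat > chk.py <<'E'
from h import *
st=r.get_state(); c=np.array([.5583,-.2542]); ky=-.6601; X=np.array([np.cos(ky),np.sin(ky)]);Y=np.array([-X[1],X[0]])
T=R.from_quat(st["eef_rot"]).as_matrix(); tip=st["tool_pos"]+.166*T[:,2]
v=tip[:2]-c
print("t",round(st["clock"],2),"tip keypad x,y mm",(v@X*1000).round(1),(v@Y*1000).round(1),"z",(tip[2]*1000).round(1),"tilt",T[:2,2].round(4),"yawerr",round(np.arctan2(T[1,0],T[0,0])-(ky+np.pi/2),3),"F",st["contact_force"].round(2),"M",st["moment"].round(2),"open",st["opening"])
E
python3 chk.py; python3 -c "
from h import *
for n in ('wrist','scene'):
    cv2.imwrite(f'pics/{n}1.png',snapshot(n)['color'][:,:,::-1])"
```

```text
t 1.72 tip keypad x,y mm -33.0 -79.9 z 74.5 tilt [-0.0078  0.0037] yawerr 0.001 F [-0.33  0.64 -0.47] M [ 0.03  0.02 -0.01] open 0.005124083303191311
```

View pics/wrist1.png

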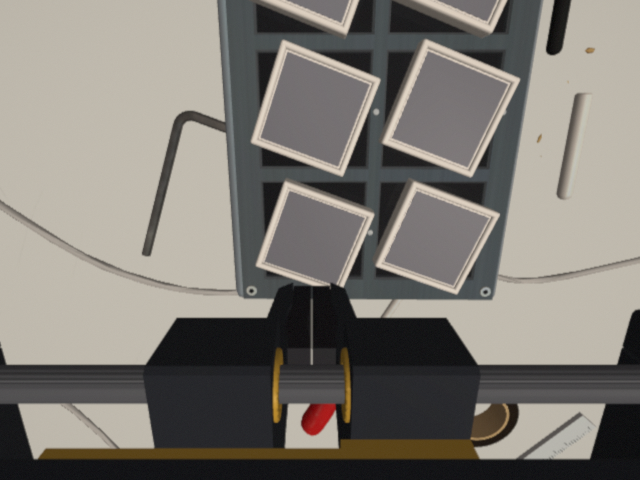

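View pics/scene1.png

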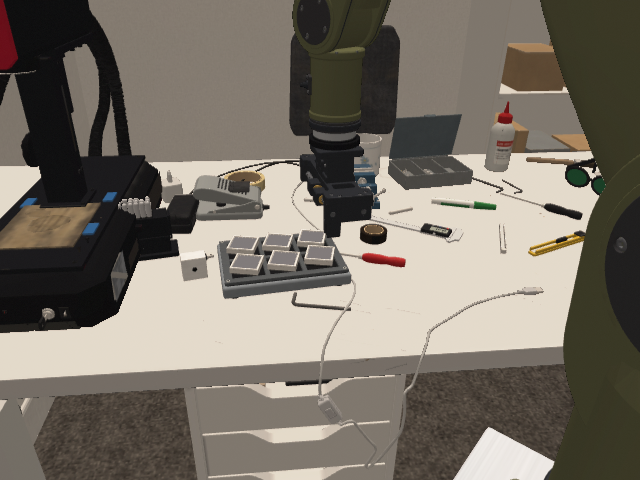

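The caps are twisted about 20° from the keypad's axes, which doesn't move their centres. The closed fingers are just outside key 6's right edge at (312,290) in the wrist view. The scene view shows the arm clear of everything. I'll let it settle, then descend.

Call:
move_arm(rows=[[0,0,0.012,0,0],[0,0,0,0,0],[0,0,0,0,0],[0,0,0,0,0]])

```text
clock: 2.15
tool_pos: [0.4864, -0.2988, 0.2335]
eef_rot: [0.898, 0.44, 0.0, 0.001]
contact_force: [-1.1, -0.5, -0.5]
opening: 0.006
finger_force: 0.0
```

```bash
python3 chk.py
```

```text
t 2.15 tip keypad x,y mm -29.2 -79.3 z 67.5 tilt [ 0.0011 -0.0006] yawerr -0.0 F [-1.05 -0.45 -0.52] M [0.01 0.01 0.04] open 0.006221822031102763
```

Call:
move_arm(rows=[[0,0,0.01,0,0],[0,0,0.008,0,0],[0,0,0.001,0,0],[0,0,0,0,0],[0,0,0,0,0]])

```text
clock: 2.57
tool_pos: [0.4862, -0.2986, 0.2134]
eef_rot: [0.898, 0.44, -0.0, -0.0]
contact_force: [-0.9, 0.6, -0.1]
opening: 0.006
finger_force: 0.0
```

Call:
move_arm(rows=[[0,0,0.001,0,0],[0,0,0,0,0],[0,0,0,0,0]])

```text
clock: 2.82
tool_pos: [0.4863, -0.2987, 0.2129]
eef_rot: [0.898, 0.44, 0.0, 0.0]
contact_force: [-0.3, 0.2, -0.1]
opening: 0.006
finger_force: 0.0
```

Call:
move_arm(rows=[[0,0,0.001,0,0],[0,0,0,0,0],[0,0,0,0,0]])

```text
clock: 3.07
tool_pos: [0.4863, -0.2987, 0.2118]
eef_rot: [0.898, 0.44, 0.0, 0.0]
contact_force: [0.2, -1.0, 0.2]
opening: 0.005
finger_force: 0.1
```

Call:
move_arm(rows=[[0,0,0.001,0,0],[0,0,0,0,0],[0,0,0,0,0]])

```text
clock: 3.32
tool_pos: [0.4863, -0.2987, 0.2107]
eef_rot: [0.898, 0.44, 0.0, 0.0]
contact_force: [0.2, -1.1, 0.5]
opening: 0.007
finger_force: 0.2
```

```bash
python3 chk.py
```

```text
t 3.32 tip keypad x,y mm -29.6 -79.4 z 44.7 tilt [ 0.0001 -0.0002] yawerr 0.0 F [ 0.23 -1.15  0.49] M [-0.03 -0.03 -0.03] open 0.0073391392529305625
```

Call:
move_arm(rows=[[0,0,0.0007,0,0],[0,0,0,0,0],[0,0,0,0,0]])

```text
clock: 3.57
tool_pos: [0.4863, -0.2987, 0.2101]
eef_rot: [0.898, 0.44, 0.0, 0.0]
contact_force: [-0.1, -0.1, 2.4]
opening: 0.001
finger_force: 0.7
```

```bash
python3 chk.py; python3 -c "
from h import *
s=snapshot('wrist'); cv2.imwrite('pics/w2.png',s['color'][150:340,200:540,::-1].repeat(2,0).repeat(2,1))"
```

```text
t 3.57 tip keypad x,y mm -29.5 -79.3 z 44.1 tilt [ 0.0003 -0.0003] yawerr 0.0 F [-0.13 -0.12  2.38] M [-0.17 -0.04  0.  ] open 0.0007681881332683967
```

View pics/w2.png

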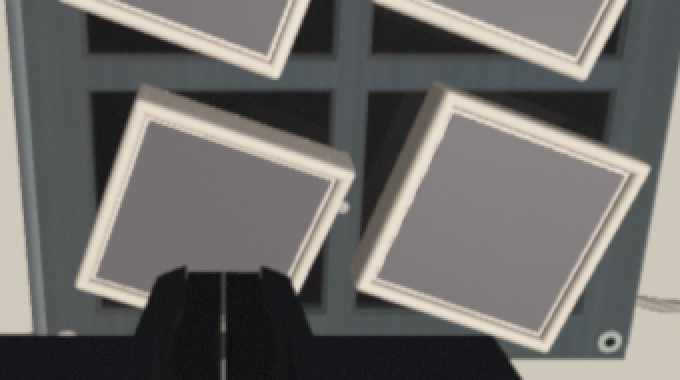

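The top side face of key 6, around (240,130), shows much more than key 3's does, which suggests it's tilted. I'll confirm with depth.

```bash
cat > tilt.py <<'E'
from h import *
s=snapshot('wrist'); P=pts(s)
c=np.array([.5583,-.2542]); ky=-.6601; X=np.array([np.cos(ky),np.sin(ky)]);Y=np.array([-X[1],X[0]])
q=P.reshape(-1,3); a=np.c_[(q[:,:2]-c)@X,(q[:,:2]-c)@Y,q[:,2]]*1000
for n,(x,y) in enumerate([(30,60),(30,0),(30,-60),(-30,60),(-30,0),(-30,-60)],1):
    m=(abs(a[:,0]-x)<13)&(a[:,1]-y<13)&(a[:,1]-y>-5)&(abs(a[:,2]-44)<5); b=a[m]
    if len(b)>50: print(n,len(b),np.linalg.lstsq(np.c_[b[:,0]-x,b[:,1]-y,np.ones(len(b))],b[:,2],rcond=None)[0].round(3))
E
python3 tilt.py
```

```text
2 3658 [-2.0000e-03 -4.0000e-03  4.4258e+01]
3 2568 [-0.0000e+00  2.0000e-03  4.5062e+01]
5 3572 [ 0.0000e+00 -3.0000e-03  4.2609e+01]
6 2459 [9.0000e-03 1.3500e-01 4.5657e+01]
```

Key 6 is the loose one: it tilts 0.135 rad while the others stay level. I'll lift, centre over it, turn with the cap by about 0.32 rad, and press.

Call:
move_arm(rows=[[0,0,-0.008,0,0],[0,0,-0.008,0,0],[0.0193,-0.0005,0,0,0],[0,0,0,0.107,0],[0,0,0,0.107,0],[0,0,0,0.106,0],[0,0,0,0,0],[0,0,0,0,0]])

```text
clock: 4.33
tool_pos: [0.4978, -0.2829, 0.2266]
eef_rot: [0.956, 0.293, 0.0, 0.0]
contact_force: [-0.3, -0.1, -0.7]
opening: 0.006
finger_force: 0.0
```

```bash
python3 chk.py
```

```text
t 4.33 tip keypad x,y mm -30.0 -59.8 z 60.6 tilt [ 0.0005 -0.0004] yawerr -0.317 F [-0.26 -0.08 -0.67] M [-0.06  0.01  0.01] open 0.006075877848777859
```

Call:
move_arm(rows=[[0,0,0.008,0,0],[0,0,0.005,0,0],[0,0,0.002,0,0],[0,0,0.001,0,0],[0,0,0.001,0,0],[0,0,0,0,0],[0,0,0,0,0]])

```text
clock: 4.92
tool_pos: [0.4975, -0.2831, 0.2094]
eef_rot: [0.957, 0.291, -0.0, -0.0]
contact_force: [-0.5, 1.3, 5.7]
opening: 0.005
finger_force: 3.3
```

Call:
move_arm(rows=[[0,0,0.001,0,0],[0,0,0.001,0,0],[0,0,0,0,0],[0,0,0,0,0]])

```text
clock: 5.25
tool_pos: [0.4975, -0.283, 0.2078]
eef_rot: [0.957, 0.291, -0.0, 0.0]
contact_force: [-1.0, 1.4, 9.8]
opening: 0.005
finger_force: 5.2
```

```bash
python3 chk.py; python3 tilt.py
```

```text
t 5.25 tip keypad x,y mm -30.3 -60.1 z 41.8 tilt [-0.0002 -0.0001] yawerr -0.319 F [-1.02  1.4   9.83] M [ 0.25  0.43 -0.01] open 0.004968083099978385
2 3707 [ 1.0000e-03 -1.0000e-03  4.4229e+01]
3 2620 [ 0.    -0.    45.037]
4 1654 [-5.0000e-03 -2.3000e-02  4.3276e+01]
5 3216 [ 1.000e-03 -2.000e-03  4.261e+01]
6 860 [-1.5000e-02 -8.6000e-02  4.4243e+01]
```

Call:
move_arm(rows=[[0,0,0.001,0,0],[0,0,0.001,0,0],[0,0,0,0,0],[0,0,0,0,0]])

```text
clock: 5.63
tool_pos: [0.4975, -0.2831, 0.2061]
eef_rot: [0.957, 0.291, -0.0, 0.0]
contact_force: [-2.4, 2.3, 13.0]
opening: 0.002
finger_force: 6.1
```

Call:
move_arm(rows=[[0,0,0.001,0,0],[0,0,0,0,0],[0,0,0,0,0]])

```text
clock: 5.88
tool_pos: [0.4975, -0.2831, 0.2052]
eef_rot: [0.957, 0.291, -0.0, 0.0]
contact_force: [-1.9, 2.0, 13.6]
opening: 0.005
finger_force: 6.5
```

Call:
move_arm(rows=[[0,0,0.001,0,0],[0,0,0,0,0],[0,0,0,0,0]])

```text
clock: 6.13
tool_pos: [0.4975, -0.283, 0.2044]
eef_rot: [0.957, 0.291, -0.0, 0.0]
contact_force: [-2.1, 2.1, 15.8]
opening: 0.006
finger_force: 7.5
```

Call:
move_arm(rows=[[0,0,0.001,0,0],[0,0,0,0,0],[0,0,0,0,0]])

```text
clock: 6.38
tool_pos: [0.4975, -0.283, 0.2043]
eef_rot: [0.957, 0.291, 0.0, 0.0]
contact_force: [-3.4, 3.2, 22.3]
opening: 0.006
finger_force: 11.4
```

Call:
move_arm(rows=[[0,0,0.001,0,0],[0,0,0,0,0],[0,0,0,0,0]])

```text
clock: 6.63
tool_pos: [0.4976, -0.283, 0.2042]
eef_rot: [0.957, 0.291, 0.0, 0.001]
contact_force: [-5.0, 2.9, 30.0]
opening: 0.004
finger_force: 15.2
```

Hard stop at 22 N and above, with no further travel, so the cap is home. I'll lift straight up, back off and check.

Call:
move_arm(rows=[[0,0,-0.005,0,0],[0,0,-0.01,0,0],[0,0,-0.015,0,0],[0,0,-0.015,0,0],[-0.03,0,0,0,0],[-0.03,0,0,0,0],[0,0,0,0,0],[0,0,0,0,0],[0,0,0,0,0]])

```text
clock: 7.38
tool_pos: [0.4482, -0.3164, 0.246]
eef_rot: [0.957, 0.291, 0.0, -0.0]
contact_force: [0.1, -0.5, 0.2]
opening: 0.006
finger_force: 0.0
```

```bash
python3 chk.py; python3 tilt.py
```

```text
t 7.38 tip keypad x,y mm -48.7 -116.4 z 80.0 tilt [0.0008 0.0004] yawerr -0.32 F [ 0.13 -0.52  0.16] M [-0.03 -0.05 -0.04] open 0.006462072361559589
3 2364 [3.0000e-03 6.0000e-03 4.5021e+01]
5 2273 [-2.000e-03 -7.000e-03  4.259e+01]
6 2097 [-1.0000e-03 -8.0000e-03  4.2764e+01]
```

Key 6 is now level at 42.8 mm, down about 3 mm from 45.7, and it has sprung back. Handing in.

```bash
python3 -c "
from plant import r
print(r.finish_job())"
```

```text
the job is handed in; nothing more can be done
None
```

The loose cap was key 6 (right key of the near row): it rocked 0.135 rad under a light edge press. I pressed it home at its middle, peaking at about 30 N (over the suggested 18 to 21 N). It sprang back level about 3 mm lower, no other key was pressed, and the job is handed in (no verdict was returned).

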